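# Seat a hex nut flush in the pocket of a bench jig

### The arm

A 7-joint arm with a two-finger parallel gripper is mounted at the origin on the work surface. World frame = base frame: x ahead of the robot, y to its left, z up, the work surface at z = 0. Lengths are in m, angles in rad, forces in N, time in s.
With the tool pointing down it reaches from about 0.35 to 0.9 m from the base axis. Payload 8.1 kg.
Tool frame: the origin (TCP) lies between the finger pads; the fingertips stand 22 mm ahead of it and the grasp point (between the pads) lies 3 mm ahead of it; z points along the fingers, x is the direction in which the jaws open and shut, and the axes are right-handed (so a half turn about z gives the same grasp; the last joint's range is limited). The gripper opens to 92 mm and grips with 3 to 60 N. Pads are 19 mm wide; open, the fingers measure 130 mm over their backs; the gripper's body (75 mm by 190 mm) begins 47 mm behind the grasp point.
Start: joints at [-1.233, 0.434, 0.025, 1.573, -0.012, 1.134, -0.075], TCP at [0.267, 0.565, 0.249] pointing down, gripper open.
Joint ranges: [-2.62, 2.62], [-0.44, 2.09], [-1.27, 1.32], [0.08, 2.57], [-1.32, 4.46], [0.12, 2], [-2.74, 2.74]. Speed limits (rad/s): [2.22, 2.22, 3.01, 3.01, 3.14, 3.14, 3.14].

### API

Orientations are given as a rotation vector (axis times angle).
In Python, from cell import arm, vision, order gives the robot as it stands.
- The arm moves only by the tool apply_moves, never from a script. Its argument "commands" is a list of rows, each a list of 6 numbers: the shift along the tool's x, y, z in cm, then the turn, a rotation vector about the tool's x, y, z in rad. A call has 1 to 5 rows; each row shifts and turns the commanded pose from where the row before left it, along the tool's axes as they then stand; what a row does not reach is not made up. A row lasts 1/10 s, in which the tool goes at most 50 mm and 8.59 degrees, less where a joint would pass 70% of its speed; a pose out of reach is approached as far as the arm can. A call with a gripper value outside its range is refused whole. "claw" is the closure, from -1 (fully open) to 1 (shut), so that 0 is half open, set as the call begins (left out, the last holds). The fingers move at their own pace and stop on an object; "newtons" is the grip in N (left out, the last holds). Time passes only in rows, so rows that do not move let the fingers close. It gives the time, the measured TCP pose, the force and the opening at its end, in the units of the state.
- arm.observe(): the state, without advancing time (a new reading comes with each control period).
- vision.get_image(name): name is "side" or "top"; returns (picture, depth): 420x560x3 uint8, red, green, blue; 420x560 float32, m along the optical axis (not along the pixel's ray), 0 where there is no reading.
- vision.get_calibration(name): a dict with "K" (3x3 intrinsics, pixels), "R" (3x3) and "t" (3): a world point X has camera coordinates R X + t. Camera axes: x right, y down, z forward; pixel columns grow to the right and rows downward; lengths in m; the calibration is good to about 2 mm. A picture is of the moment at which its call begins. get_calibration takes no time and is no camera call.
- order.sign_off(): hands the job in, once; it reports no verdict.
The state is a dict: "clock": time; "joints": joint angles; "dq": joint speeds; "joint_efforts": joint torques, N m; "position": TCP position; "ee_rot": TCP orientation; "force": force on the tool from outside, world axes, zero at the start; "ft_torque": the same for the moment, N m; "width": opening from 0.0 (shut) to 1.0 (fully open).
Only numpy, scipy, OpenCV 4.12 (cv2) and the standard library are available. Lean on these libraries where they do the work, as an engineer would, in place of code of your own. Each camera call takes 0.05 s, during which the arm holds its last target.

### The job

With the fingertips, nudge the loose hex nut along the channel of the wooden jig, without gripping or lifting it, until it drops into the round pocket in the channel floor. Then press it gently straight down until its top is flush with the channel floor, and let go. Push lightly throughout (never 25 N or more on the nut) and leave the other things on the bench alone.

Things in the scene. Friction and masses are not known exactly. Their poses are not given: they have to be found in the camera images.
- jig: Wooden jig fixed to the bench, 260 mm long, 104 mm wide, 40 mm high. Origin at the centre of its underside; its x axis runs along the channel, z up. The channel, along the whole top, is 49 mm wide (y from -24.5 to +24.5 mm) between two rails; the rail tops are at z = 40 mm, the channel floor at z = 30 mm.
- floor (a point): Middle of the channel floor, above the jig's origin (jig x 0, y 0, z 30 mm). The floor is the top of a 280 mm long plywood plate, held stiffly between the rails at a setting that differs each time; its ends stick out past the jig by up to 35 mm.
- search (a point): Point on the channel floor at jig x +50 mm. The round pocket in the plate, 57 mm across and 6 mm deep, is centred on the channel's middle line within 25 mm of this point, either way along x: find it by feel or sight. Its floor is a flat steel plug that bears the nut; under 7 to 10 N it sinks 8 mm against friction to a firm stop (about 10 N per mm) and stays down, nut flush.
- nut: Loose steel hex nut, flat in the channel: 46 mm across flats, 53 across corners, 14 thick, about 0.17 kg, top closed but for a 10 mm thread mark. Origin at the centre of its underside, z up, x through two corners, along the jig's x. Starts at jig x -70 to -30 mm. Slides with about 1 N; it may catch tilted on the pocket's rim, drops with more push, then stops at the far wall, 8 mm proud.
- glass_mug: Bystander: glass mug, 72 mm across, 95 mm high, standing; origin at the centre of its underside.
- carton: Bystander: closed cardboard carton 130 x 190 x 75 mm; origin at the centre of its underside.
- screwdriver: Bystander: screwdriver lying on the bench.
- hammer: Bystander: hammer lying on the bench.
There are look-alikes about, which are no part of the job. Of the things shaped like the nut, the steel one is meant.

How it is judged:
By the outcome, as a careful person would: the job done as asked, in the order asked, and still so for the second after the job is handed in, with the robot touching nothing.
It also fails if it takes over 51 s, if anything falls off the work surface, if the arm or the gripper's body presses on something with over 40 N, if the wrist force passes 120 N, or if a joint passes its speed limit or range.

## Working session

There is one attempt and no reset: what is moved stays moved. The work goes in short steps, Python scripts to look and compute and a tool call to move; the robot and the scene stay as the last step left them, time stands still between calls to the robot, and variables do not carry over. Pictures are saved under pics/ and viewed, and the job is handed in when it is done.

Besides the shell and the picture viewer there is one more tool, called as name([rows], argument=value, ...), one row to a line, values as JSON. apply_moves: Moves the arm, as the interface text tells. Its arguments: {"type":"object","properties":{"commands":{"type":"array","items":{"type":"array","items":{"type":"number"}}},"claw":{"type":"number"},"newtons":{"type":"number"}},"required":["commands"]}

```bash
ls; mkdir -p pics
python3 - <<'E'
from cell import arm, vision, order
import cv2,numpy as np
print(arm.observe())
for n in("top","side"):
    p,d=vision.get_image(n); cv2.imwrite(f"pics/{n}0.png",p[:,:,::-1]); np.save(f"{n}0.npy",d)
    c=vision.get_calibration(n); print(n,{k:np.round(v,4).tolist() for k,v in c.items()})
E
```

```text
pics
{'clock': 0.0, 'joints': array([-1.23259828,  0.43521536,  0.02496227,  1.57410786, -0.01161631,
        1.13403239, -0.0750939 ]), 'dq': array([-0.00039009,  0.00082971,  0.00164489, -0.0026234 , -0.00161973,
       -0.0024394 , -0.00166574]), 'joint_efforts': array([ 1.98145462e-04, -6.67833924e+01,  9.85514224e-01, -3.14460683e+01,
       -6.03449321e-02,  4.27435257e-02,  1.52960279e-04]), 'position': array([0.26649177, 0.56478922, 0.24794541]), 'ee_rot': array([ 2.65258570e+00,  1.68145509e+00, -2.03252632e-03]), 'force': array([-0.52738261, -0.07409851, -0.37751664]), 'ft_torque': array([-0.06096659, -0.04762761,  0.03249229]), 'width': 0.9942221988254368}
top {'K': [[480.399, 0.0, 281.3705], [0.0, 480.399, 206.7886], [0.0, 0.0, 1.0]], 'R': [[0.0195, -0.9997, 0.0129], [-0.9961, -0.0206, -0.0859], [0.0861, -0.0112, -0.9962]], 't': [0.0017, 0.5894, 1.2095]}
side {'K': [[513.4205, 0.0, 280.0824], [0.0, 513.4205, 205.3401], [0.0, 0.0, 1.0]], 'R': [[-0.9488, -0.3156, 0.0092], [-0.227, 0.6614, -0.7148], [0.2196, -0.6803, -0.6992]], 't': [0.571, 0.1548, 1.3121]}
```

View pics/top0.png

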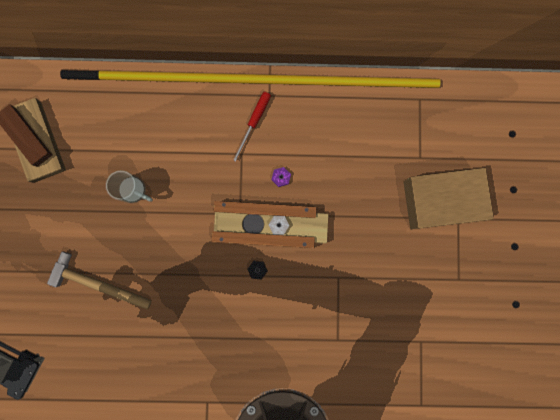

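View pics/side0.png

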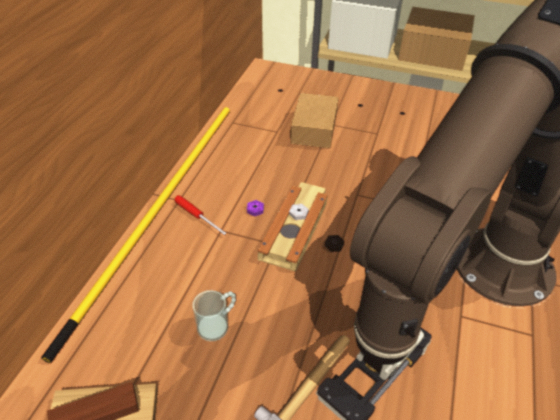

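Candidates shaped like the nut are purple at top-view pixel (282,177), black at (257,269), and steel grey at (279,226) in the channel. The steel one fits the description. I'll confirm it in a crop and measure.

```bash
cat > h.py <<'E'
import numpy as np
from cell import arm, vision, order
def world(n,u,v,d):
    c=vision.get_calibration(n); K,R,t=map(np.array,(c["K"],c["R"],c["t"]))
    X=np.array([(u-K[0,2])/K[0,0]*d,(v-K[1,2])/K[1,1]*d,d]); return R.T@(X-t.reshape(3,*([1]*(X.ndim-1))) if X.ndim>1 else X-t)
def pts(n,d):
    v,u=np.mgrid[0:420,0:560]; c=vision.get_calibration(n); K,R,t=map(np.array,(c["K"],c["R"],c["t"]))
    X=np.stack([(u-K[0,2])/K[0,0]*d,(v-K[1,2])/K[1,1]*d,d],-1)
    return (X-t)@R
E
python3 - <<'E'
import cv2,numpy as np
from h import *
p=cv2.imread("pics/top0.png"); d=np.load("top0.npy")
cv2.imwrite("pics/crop0.png",cv2.resize(p[190:260,200:345],None,fx=5.4,fy=5.4,interpolation=cv2.INTER_CUBIC))
P=pts("top",d)
print("z mm rows 200..250 step3, cols 205..340 step5")
for v in range(200,252,3): print(v,(P[v,205:340:5,2]*1000).round().astype(int).tolist())
for uv in [(252,224),(279,226),(264,225)]: print(uv,P[uv[1],uv[0]].round(4))
E
```

```text
z mm rows 200..250 step3, cols 205..340 step5
200 [2, 0, -1, 4, -1, 2, 5, 1, -7, 2, 2, -3, -2, 5, -2, 6, -3, 0, 0, 3, -1, 1, 3, 2, 5, 3, 4]
203 [-3, 0, 40, 40, 43, 45, 41, 40, 42, 38, 37, 1, -1, 2, 1256, -1, 1, -2, -1, 0, 2, 3, 3, 1, 1, -1, 2]
206 [0, -6, 43, 39, 38, 43, 36, 40, 40, 41, 37, 41, 1256, 40, 40, 46, 40, 40, 43, 41, 44, 1, -4, -3, 7, 2, 0]
209 [-1, 3, 44, 42, 43, 46, 44, 40, 43, 39, 38, 45, 40, 38, 40, 39, 40, 36, 42, 44, 42, 43, 38, 2, 2, 4, 1]
212 [3, 2, 5, 33, 32, 35, 37, 39, 40, 39, 41, 42, 39, 43, 45, 40, 37, 36, 43, 40, 43, 44, 42, -6, 2, 0, 3]
215 [-2, 4, 5, 31, 34, 32, 33, 36, 35, 25, 28, 22, 31, 27, 36, 41, 41, 42, 41, 42, 41, 41, 41, 32, 29, 0, -5]
218 [3, 2, 7, 29, 26, 30, 32, 28, 27, 23, 21, 27, 32, 32, 50, 44, 41, 27, 34, 30, 28, 30, 33, 35, 27, 0, 0]
221 [2, -2, 3, 27, 30, 30, 26, 27, 28, 23, 24, 26, 30, 47, 47, 46, 50, 35, 29, 35, 30, 29, 28, 32, 28, -2, 3]
224 [4, -2, 13, 35, 32, 31, 31, 30, 22, 25, 23, 24, 34, 45, 43, 42, 42, 32, 28, 33, 31, 29, 28, 29, 32, 0, 5]
227 [-1, 1, 4, 31, 30, 32, 37, 24, 23, 20, 28, 27, 32, 45, 44, 49, 46, 30, 30, 31, 28, 32, 34
[... 263 characters left out ...]
 43, 45, 43, 40, 39, 40, 40, 42, 36, 40, 42, 38, 39, 42, 41, 31, 28, 34, 34, 1, 0]
239 [0, 4, 43, 44, 44, 38, 39, 42, 37, 41, 42, 42, 43, 41, 45, 43, 40, 41, 45, 39, 44, 43, 31, 30, 28, 1, -1]
242 [-1, -3, -2, 0, 38, 35, 39, 40, 1256, 41, 41, 43, 37, 40, 37, 41, 37, 35, 44, 42, 47, 43, 0, 21, 28, -4, 1]
245 [1, 3, 0, -1, 3, 0, 1, 2, 2, 5, 7, 1, 1, -1, 43, 43, 38, 41, 39, 39, 41, 42, -4, 0, -2, 1, 1]
248 [2, -3, -1, 1, 0, -2, -3, 1, 0, 3, 1, -4, -1, -2, 0, -1, 2, -5, -1, -1, 3, -2, 3, 3, -2, -2, 1]
251 [3, 1, 1, 5, 3, 3, 1, 4, 0, 2, 1, -3, 2, 4, -1, -2, -2, -1, 1, 2, 1, 3, 1256, 1, -3, 7, -1]
(252, 224) [0.5436 0.0881 0.0222]
(279, 226) [0.5388 0.0188 0.0448]
(264, 225) [0.5413 0.057  0.029 ]
```

View pics/crop0.png

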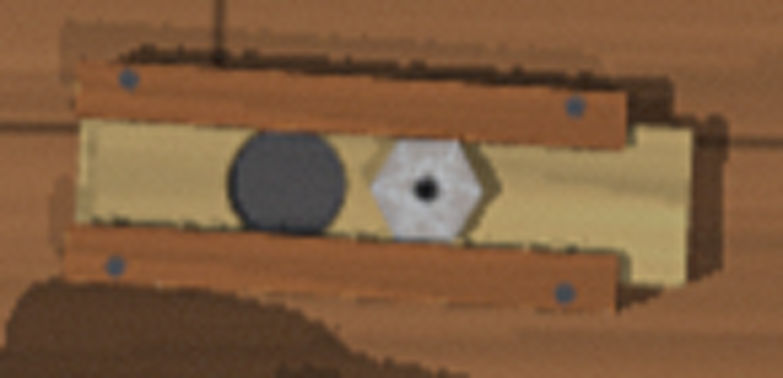

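The crop shows the steel nut centred at crop (427,189), i.e. full image (278.6,224.5). The dark round pocket is at (287,183), i.e. (252.6,223.4). Next I'll compute their positions in world axes.

```bash
cat >> h.py <<'E'
def plane(n,u,v,z):
    c=vision.get_calibration(n); K,R,t=map(np.array,(c["K"],c["R"],c["t"]))
    r=R.T@np.linalg.solve(K,[u,v,1]); o=-R.T@t; return o+r*(z-o[2])/r[2]
E
python3 - <<'E'
import cv2
from h import *
f=lambda x,y,z: plane("top",x/5.4-.5+200,y/5.4-.5+190,z)
C=[(78,64),(627,93),(627,149),(78,119),(66,226),(617,257),(616,311),(66,282)]
W=np.array([f(*c,.04) for c in C])[:,:2]
print(W.round(4).tolist())
o=W.mean(0); dirs=[W[a]-W[b] for a,b in((0,1),(3,2),(4,5),(7,6))]
print([ (np.linalg.norm(x).round(4),np.degrees(np.arctan2(x[1],x[0])).round(2)) for x in dirs])
ax=np.sum(dirs,0);ax/=np.linalg.norm(ax); ay=np.array([-ax[1],ax[0]])
print("jig o",o,"yaw",np.degrees(np.arctan2(ax[1],ax[0])))
for nm,q in(("nut",f(427,189,.044)),("pocket",f(287,183,.03)),("pl right end",f(690,205,.03)),("pl left",f(80,172,.03))):
    print(nm,q.round(4),"jig",((q[:2]-o)@ax).round(4),((q[:2]-o)@ay).round(4))
p=cv2.imread("pics/side0.png");cv2.imwrite("pics/crops0.png",cv2.resize(p[170:280,230:350],None,fx=5.4,fy=5.4,interpolation=cv2.INTER_CUBIC))
# floor height fit along jig axis from depth
for n in("top","side"):
    P=pts(n,np.load(n+"0.npy")).reshape(-1,3); s=(P[:,:2]-o)@ax; t=(P[:,:2]-o)@ay
    for y0,y1 in((-.02,-.007),(-.007,.007),(.007,.02)):
      for a in(-.15,-.125,-.1,-.08,.01,.08,.1,.12):
        m=(s>a)&(s<a+.02)&(t>y0)&(t<y1)&(P[:,2]>.01)&(P[:,2]<.06); print(n,y0,a,m.sum(),(P[m,2].mean()*1e3).round(1),end=' | ')
      print()
from scipy.spatial.transform import Rotation as Ro
print(Ro.from_rotvec(arm.observe()['ee_rot']).as_matrix().round(4))
E
```

```text
[[0.5983, 0.1851], [0.5899, -0.0733], [0.5635, -0.0737], [0.5723, 0.1843], [0.5221, 0.1883], [0.5127, -0.0696], [0.4875, -0.0695], [0.496, 0.1875]]
[(np.float64(0.2585), np.float64(88.15)), (np.float64(0.2581), np.float64(88.03)), (np.float64(0.2581), np.float64(87.92)), (np.float64(0.2571), np.float64(88.11))]
jig o [0.54279383 0.05737345] yaw 88.0554420156973
nut [0.5426 0.02   0.044 ] jig -0.0374 -0.0011
pocket [0.5448 0.0861 0.03  ] jig 0.0287 -0.001
pl right end [ 0.5382 -0.1047  0.03  ] jig -0.1621 -0.0009
pl left [0.548  0.1838 0.03  ] jig 0.1266 -0.0009
top -0.02 -0.15 38 30.4 | top -0.02 -0.125 38 30.3 | top -0.02 -0.1 40 31.0 | top -0.02 -0.08 42 31.2 | top -0.02 0.01 40 24.2 | top -0.02 0.08 36 30.5 | top -0.02 0.1 39 30.9 | top -0.02 0.12 0 nan | 
top -0.007 -0.15 44 30.4 | top -0.007 -0.125 40 30.0 | top -0.007 -0.1 42 30.6 | top -0.007 -0.08 41 31.7 | top -0.007 0.01 37 24.2 | top -0.007 0.08 48 30.5 | top -0.007 0.1 35 30.7 | top -0.007 0.12 2 12.0 | 
top 0.007 -0.15 43 30.7 | top 0.007 -0.125 40 30.3 | top 0.007 -0.1 40 30.4 | top 0.007 -0.08 38 31.4 | top 0.007 0.01 
[... 217 characters left out ...]
side -0.02 0.08 32 30.9 | side -0.02 0.1 51 26.0 | side -0.02 0.12 1 10.4 | 
side -0.007 -0.15 21 31.4 | side -0.007 -0.125 26 31.2 | side -0.007 -0.1 24 31.7 | side -0.007 -0.08 12 36.3 | side -0.007 0.01 29 24.8 | side -0.007 0.08 32 31.0 | side -0.007 0.1 55 26.0 | side -0.007 0.12 3 23.9 | 
side 0.007 -0.15 23 30.9 | side 0.007 -0.125 25 30.4 | side 0.007 -0.1 24 30.3 | side 0.007 -0.08 14 31.7 | side 0.007 0.01 27 25.0 | side 0.007 0.08 30 30.7 | side 0.007 0.1 52 25.0 | side 0.007 0.12 1 29.0 | 
[[ 4.267e-01  9.044e-01 -5.000e-04]
 [ 9.044e-01 -4.267e-01 -1.400e-03]
 [-1.400e-03  1.000e-04 -1.000e+00]]<stdin>:19: RuntimeWarning: Mean of empty slice.
  ret = ret.dtype.type(ret / rcount)
```

View pics/crops0.png

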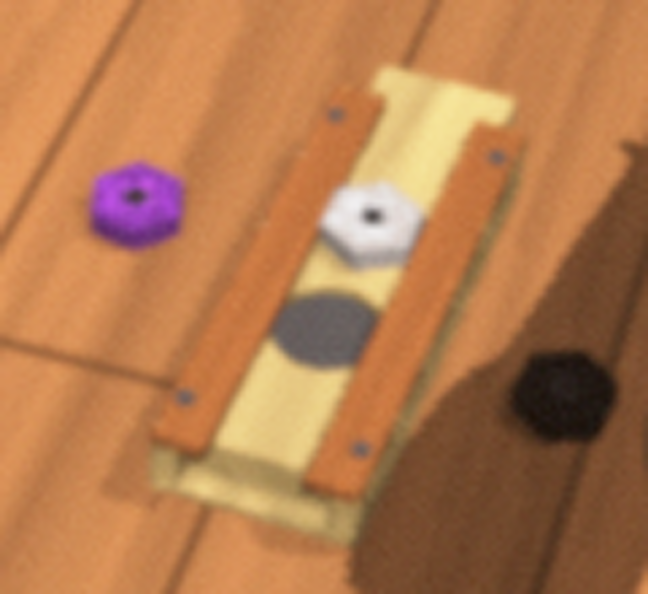

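apply_moves([
  [-3.0, 3.5, 0, 0, 0, 0],
  [-3.0, 3.5, 0, 0, 0, 0],
  [-3.0, 3.5, 0, 0, 0, 0],
  [-3.0, 3.5, 0, 0, 0, 0],
  [-3.0, 3.5, 0, 0, 0, 0],
], claw=1, newtons=10)

```text
clock: 0.6
position: [0.3613, 0.3529, 0.2485]
ee_rot: [2.653, 1.682, -0.001]
force: [0.7, 0.2, 0.6]
width: 0.615
```

apply_moves([
  [-3.0, 3.5, 0, 0, 0, 0],
  [-3.0, 3.5, 0, 0, 0, 0],
  [-3.0, 3.5, 0, 0, 0, 0],
  [-3.0, 3.5, 0, 0, 0, 0],
  [-3.0, 3.5, 0, 0, 0, 0],
])

```text
clock: 1.1
position: [0.4554, 0.1427, 0.2487]
ee_rot: [-2.653, -1.682, 0.0]
force: [0.3, 0.7, -0.5]
width: 0.179
```

```bash
cat >> h.py <<'E'
from scipy.spatial.transform import Rotation as Ro
O=np.array([.5438,.0574]); AX=np.array([.0339,.9994]); AY=np.array([-.9994,.0339])
def rep(s,y,ztip):
    "shift in tool axes (cm) to put fingertips at jig s,y (m), world z"
    st=arm.observe(); R=Ro.from_rotvec(st['ee_rot']); p=st['position']
    tip=p+R.as_matrix()[:,2]*.022
    T=np.append(O+s*AX+y*AY,ztip)
    Rd=Ro.from_matrix(np.array([[AX[0],-AY[0],0],[AX[1],-AY[1],0],[0,0,-1.]]))
    print("t",round(st['clock'],2),"tip jig",(( tip[:2]-O)@AX).round(4),((tip[:2]-O)@AY).round(4),tip[2].round(4),"F",st['force'].round(1),"w",round(st['width'],3))
    print("shift cm",((R.inv().apply(T-tip))*100).round(2),"turn",(R.inv()*Rd).as_rotvec().round(3))
E
python3 -c "
from h import *
rep(-.098,0,.12)"
```

```text
t 1.1 tip jig 0.0823 0.0912 0.2267 F [ 0.3  0.7 -0.5] w 0.179
shift cm [-12.95  15.51  10.67] turn [-0.    -0.    -0.407]
```

apply_moves([
  [-3.0, 3.5, 0, 0, 0, 0],
  [-3.0, 3.5, 0, 0, 0, 0],
  [-3.0, 3.5, 2, 0, 0, 0],
  [-2.0, 2.4, 3, 0, 0, 0],
  [0, 0, 3, 0, 0, -0.136],
])

```text
clock: 1.6
position: [0.5264, -0.015, 0.1681]
ee_rot: [2.536, 1.849, 0.001]
force: [-0.3, 0.4, 0.0]
width: 0.006
```

apply_moves([
  [0, 0, 2, 0, 0, -0.136],
  [0, 0, 0, 0, 0, -0.135],
  [0, 0, 0, 0, 0, 0],
  [0, 0, 0, 0, 0, 0],
])

```text
clock: 2.0
position: [0.525, -0.0098, 0.149]
ee_rot: [-2.263, -2.179, -0.0]
force: [0.9, -1.0, 0.5]
width: 0.005
```

Run:
```python
from h import *
import cv2
rep(-.098,0,.050)
p,d=vision.get_image("side"); cv2.imwrite("pics/side1.png",cv2.resize(p[:,:,::-1][100:300,180:430],None,fx=3,fy=3))
```

```text
t 2.0 tip jig -0.0678 0.0165 0.127 F [ 0.9 -1.   0.5] w 0.005
shift cm [-3.01  1.67  7.7 ] turn [ 0.    -0.    -0.004]
```

View pics/side1.png

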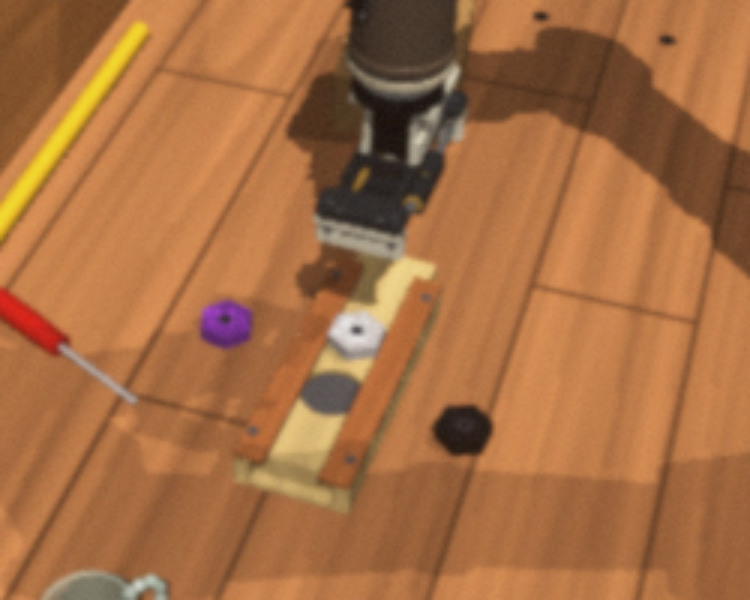

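Run:
```python
from h import *
import cv2
st=arm.observe();R=Ro.from_rotvec(st['ee_rot']).as_matrix();p=st['position']
for n in("side","top"):
    im,d=vision.get_image(n); im=im[:,:,::-1].copy()
    c=vision.get_calibration(n);out=[]
    u0,v0=(240,100) if n=="side" else (230,180)
    big=cv2.resize(im[v0:v0+110,u0:u0+130],None,fx=5,fy=5,interpolation=cv2.INTER_CUBIC)
    for q,col in(([0,0,.022],(0,0,255)),([0,0,.003],(0,255,0)),([0,0,-.044],(255,0,0)),([.019,.0095,.022],(0,255,255)),([.019,-.0095,.022],(0,255,255)),([-.019,.0095,.022],(0,255,255)),([-.019,-.0095,.022],(0,255,255))):
        x=c["K"]@(np.array(c["R"])@(p+R@np.array(q))+c["t"]); x=x[:2]/x[2]; out.append(x.round(1).tolist())
        cv2.circle(big,(int((x[0]-u0+.5)*5),int((x[1]-v0+.5)*5)),3,col,-1)
    print(n,out); cv2.imwrite(f"pics/proj_{n}.png",big)
```

```text
side [[309.5, 181.8], [309.9, 176.3], [310.8, 162.3], [303.7, 185.4], [310.7, 187.2], [308.3, 176.5], [315.2, 178.2]]
top [[291.3, 230.5], [291.6, 230.2], [292.3, 229.4], [283.5, 226.0], [283.0, 234.1], [299.6, 226.9], [299.2, 235.0]]
```

View pics/proj_side.png

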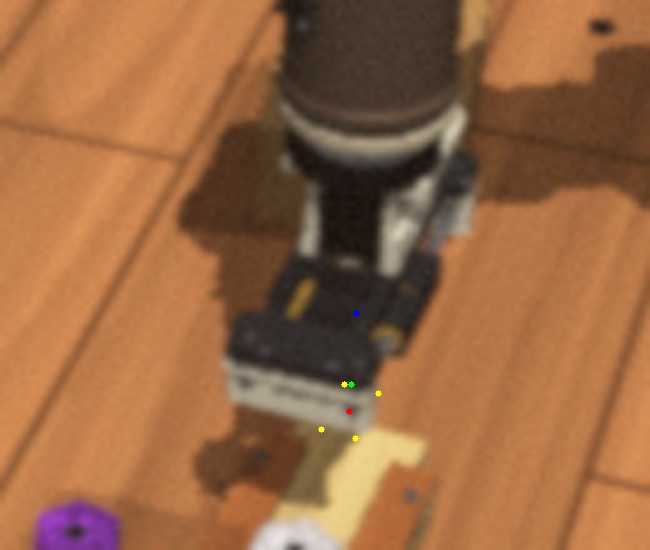

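View pics/proj_top.png

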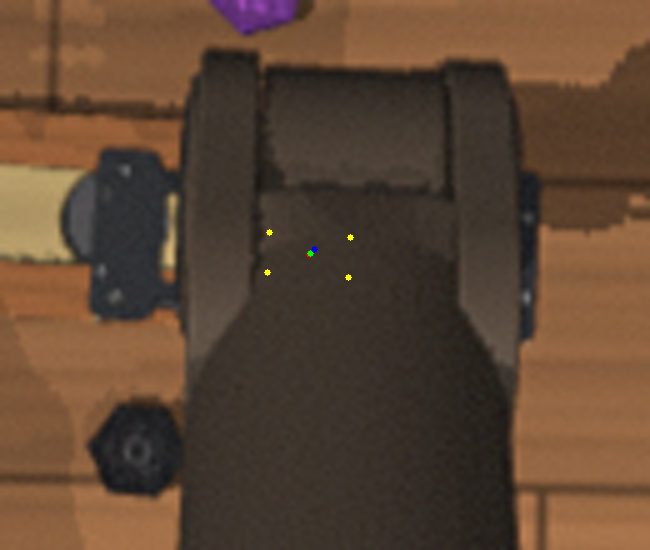

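apply_moves([
  [-1.5, 0.8, 0, 0, 0, 0],
  [-1.5, 0.87, 0, 0, 0, 0],
  [0, 0, 3, 0, 0, 0],
  [0, 0, 3, 0, 0, 0],
  [0, 0, 1.7, 0, 0, 0],
])

```text
clock: 2.65
position: [0.5399, -0.0401, 0.0704]
ee_rot: [-2.26, -2.181, 0.001]
force: [-0.3, 0.4, -0.1]
width: 0.005
```

apply_moves([
  [0, 0, 0, 0, 0, 0],
  [0, 0, 0, 0, 0, 0],
])

```text
clock: 2.85
position: [0.5408, -0.0402, 0.0724]
ee_rot: [2.259, 2.183, 0.0]
force: [0.4, -0.4, 0.7]
width: 0.007
```

```bash
python3 -c "
from h import *
rep(-.090,0,.0345)"
```

```text
t 2.85 tip jig -0.0976 -0.0003 0.0504 F [ 0.4 -0.4  0.7] w 0.007
shift cm [ 0.76 -0.03  1.59] turn [ 0.     0.    -0.001]
```

apply_moves([
  [0, 0, 0.6, 0, 0, 0],
  [0, 0, 0.6, 0, 0, 0],
  [0, 0, 0.4, 0, 0, 0],
  [0, 0, 0, 0, 0, 0],
  [0, 0, 0, 0, 0, 0],
])

```text
clock: 3.35
position: [0.5405, -0.0403, 0.0558]
ee_rot: [-2.259, -2.183, 0.0]
force: [0.2, -0.4, -0.9]
width: 0.004
```

apply_moves([
  [0.3, 0, 0, 0, 0, 0],
  [0.3, 0, 0, 0, 0, 0],
  [0.3, 0, 0, 0, 0, 0],
  [0.3, 0, 0, 0, 0, 0],
  [0.3, 0, 0, 0, 0, 0],
])

```text
clock: 3.85
position: [0.5411, -0.0248, 0.0559]
ee_rot: [2.258, 2.184, 0.0]
force: [0.2, -0.1, 0.4]
width: 0.001
```

```bash
python3 -c "
from h import *
rep(-.07,0,.0345)"
```

```text
t 3.85 tip jig -0.0823 -0.0001 0.0339 F [ 0.2 -0.1  0.4] w 0.001
shift cm [ 1.23 -0.01 -0.06] turn [ 0. -0.  0.]
```

apply_moves([
  [0.25, 0, 0, 0, 0, 0],
  [0.25, 0, 0, 0, 0, 0],
  [0.25, 0, 0, 0, 0, 0],
  [0.25, 0, 0, 0, 0, 0],
  [0.25, 0, 0, 0, 0, 0],
])

```text
clock: 4.35
position: [0.5415, -0.0128, 0.0558]
ee_rot: [2.259, 2.183, -0.0]
force: [-0.6, -1.2, -0.1]
width: 0.006
```

apply_moves([
  [0.25, 0, 0, 0, 0, 0],
  [0.25, 0, 0, 0, 0, 0],
  [0.25, 0, 0, 0, 0, 0],
  [0.25, 0, 0, 0, 0, 0],
  [0.25, 0, 0, 0, 0, 0],
])

```text
clock: 4.85
position: [0.5419, -0.0001, 0.0558]
ee_rot: [2.259, 2.183, 0.0]
force: [0.0, -1.3, 1.1]
width: 0.002
```

```bash
cat > look.py <<'E'
from h import *
import cv2,sys
rep(0,0,.034)
for n in sys.argv[2:]:
    im,d=vision.get_image(n); im=im[:,:,::-1]
    u0,v0=(230,160) if n=="side" else (200,190)
    cv2.imwrite(f"pics/{n}{sys.argv[1]}.png",cv2.resize(im[v0:v0+110,u0:u0+145],None,fx=5,fy=5,interpolation=cv2.INTER_CUBIC))
E
python3 look.py 2 side
```

```text
t 4.85 tip jig -0.0575 -0.0 0.0338 F [ 0.  -1.3  1.1] w 0.002
shift cm [ 5.75 -0.   -0.02] turn [ 0. -0.  0.]
```

View pics/side2.png

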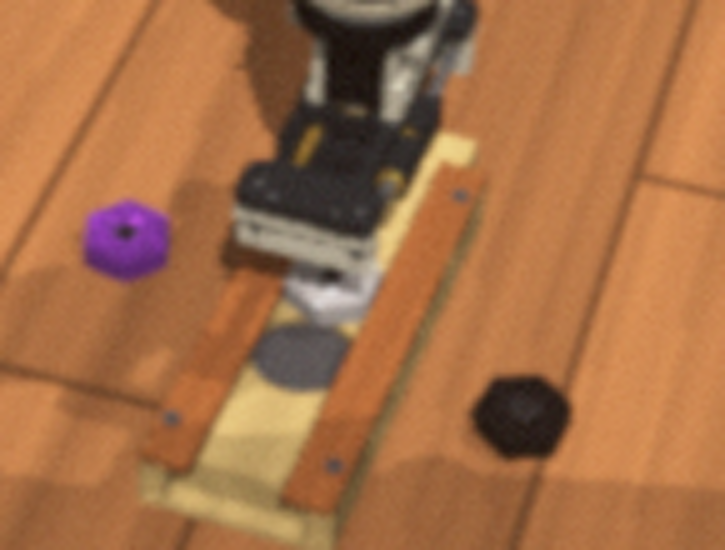

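apply_moves([
  [0.25, 0, 0, 0, 0, 0],
  [0.25, 0, 0, 0, 0, 0],
  [0.25, 0, 0, 0, 0, 0],
  [0.25, 0, 0, 0, 0, 0],
  [0.25, 0, 0, 0, 0, 0],
])

```text
clock: 5.4
position: [0.5423, 0.0124, 0.0558]
ee_rot: [-2.259, -2.184, -0.0]
force: [-0.1, -0.4, 1.1]
width: 0.0
```

apply_moves([
  [0.2, 0, 0, 0, 0, 0],
  [0.2, 0, 0, 0, 0, 0],
  [0.2, 0, 0, 0, 0, 0],
  [0.2, 0, 0, 0, 0, 0],
  [0.2, 0, 0, 0, 0, 0],
])

```text
clock: 5.9
position: [0.5427, 0.0223, 0.0559]
ee_rot: [2.259, 2.183, 0.0]
force: [0.4, -1.5, 0.2]
width: 0.003
```

```bash
python3 look.py 3 side
```

```text
t 5.9 tip jig -0.0351 -0.0001 0.0339 F [ 0.4 -1.5  0.2] w 0.003
shift cm [ 3.51 -0.01 -0.01] turn [ 0. -0.  0.]
```

View pics/side3.png

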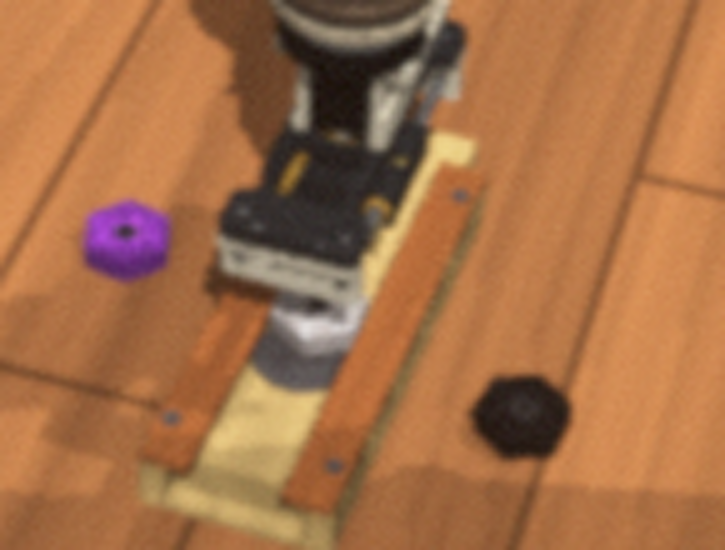

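The nut's front corner, at crop (318,350), now lies about halfway over the dark pocket. I'll continue in smaller steps.

apply_moves([
  [0.15, 0, 0, 0, 0, 0],
  [0.15, 0, 0, 0, 0, 0],
  [0.15, 0, 0, 0, 0, 0],
  [0.15, 0, 0, 0, 0, 0],
  [0.15, 0, 0, 0, 0, 0],
])

```text
clock: 6.45
position: [0.543, 0.0297, 0.0559]
ee_rot: [2.259, 2.183, 0.0]
force: [-0.3, -2.2, 1.8]
width: 0.001
```

apply_moves([
  [0.1, 0, 0, 0, 0, 0],
  [0.1, 0, 0, 0, 0, 0],
  [0.1, 0, 0, 0, 0, 0],
  [0.1, 0, 0, 0, 0, 0],
])

```text
clock: 6.85
position: [0.5431, 0.0336, 0.0559]
ee_rot: [2.259, 2.183, 0.0]
force: [-0.8, -1.9, 2.5]
width: 0.006
```

```bash
python3 look.py 4 side
```

```text
t 6.85 tip jig -0.0238 -0.0001 0.0339 F [-0.8 -1.9  2.5] w 0.006
shift cm [ 2.38 -0.01 -0.01] turn [ 0.  0. -0.]
```

View pics/side4.png

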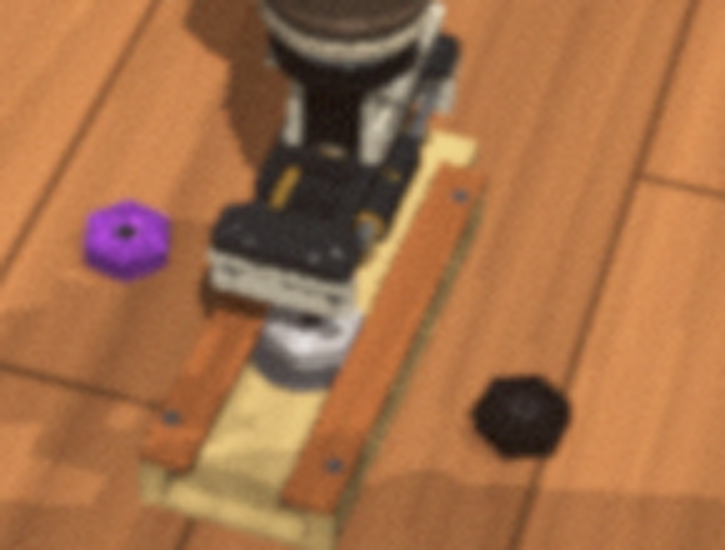

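apply_moves([
  [0.1, 0, 0, 0, 0, 0],
  [0.1, 0, 0, 0, 0, 0],
  [0.1, 0, 0, 0, 0, 0],
])

```text
clock: 7.2
position: [0.5433, 0.0367, 0.0559]
ee_rot: [2.259, 2.183, 0.001]
force: [0.6, -1.8, 3.6]
width: 0.007
```

apply_moves([
  [0.08, 0, 0, 0, 0, 0],
  [0.08, 0, 0, 0, 0, 0],
])

```text
clock: 7.4
position: [0.5434, 0.0383, 0.0559]
ee_rot: [2.259, 2.183, 0.0]
force: [1.2, -2.7, 3.8]
width: 0.008
```

```bash
python3 look.py 5 side
```

```text
t 7.4 tip jig -0.0191 -0.0002 0.0339 F [ 1.2 -2.7  3.8] w 0.008
shift cm [ 1.91 -0.02 -0.01] turn [ 0. -0. -0.]
```

View pics/side5.png

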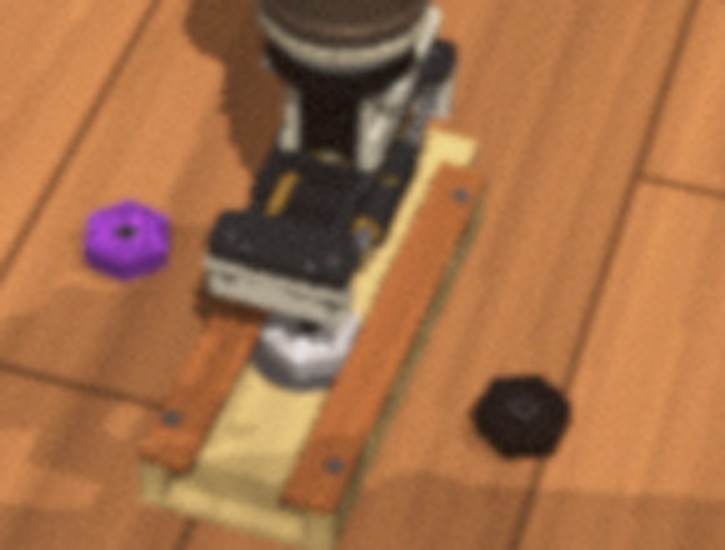

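apply_moves([
  [0.08, 0, 0, 0, 0, 0],
  [0.08, 0, 0, 0, 0, 0],
])

```text
clock: 7.65
position: [0.5432, 0.04, 0.0558]
ee_rot: [-2.259, -2.183, -0.0]
force: [0.5, 0.3, 0.6]
width: 0.002
```

apply_moves([
  [0.08, 0, 0, 0, 0, 0],
  [0.08, 0, 0, 0, 0, 0],
])

```text
clock: 7.85
position: [0.5429, 0.0418, 0.0556]
ee_rot: [-2.258, -2.183, 0.001]
force: [0.6, -1.0, 0.3]
width: 0.003
```

```bash
python3 look.py 6 side
```

```text
t 7.85 tip jig -0.0156 0.0004 0.0336 F [ 0.6 -1.   0.3] w 0.003
shift cm [ 1.56  0.04 -0.04] turn [-0.001 -0.     0.   ]
```

View pics/side6.png

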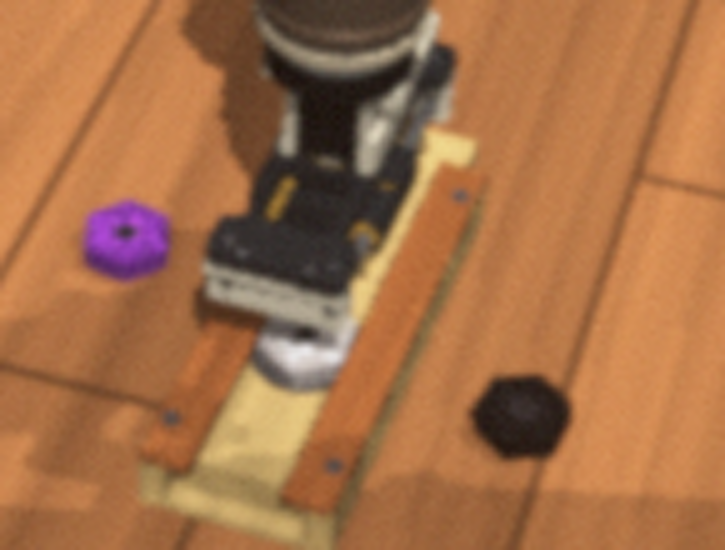

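The force fell to about zero and the nut's top looks lower, so it seems to have dropped. I'll nudge gently to feel for the far wall.

apply_moves([
  [0.06, 0, 0, 0, 0, 0],
  [0.06, 0, 0, 0, 0, 0],
])

```text
clock: 8.1
position: [0.5431, 0.0428, 0.0557]
ee_rot: [-2.258, -2.183, 0.0]
force: [-0.3, -0.3, 0.5]
width: 0.004
```

apply_moves([
  [0.05, 0, 0, 0, 0, 0],
  [0.05, 0, 0, 0, 0, 0],
])

```text
clock: 8.3
position: [0.5433, 0.0437, 0.0558]
ee_rot: [-2.259, -2.183, 0.0]
force: [0.3, -1.6, 0.8]
width: 0.007
```

apply_moves([
  [0.05, 0, 0, 0, 0, 0],
  [0.05, 0, 0, 0, 0, 0],
])

```text
clock: 8.5
position: [0.5434, 0.0447, 0.0558]
ee_rot: [-2.259, -2.183, -0.0]
force: [-0.1, -1.0, 0.0]
width: 0.008
```

apply_moves([
  [0.05, 0, 0, 0, 0, 0],
  [0, 0, 0, 0, 0, 0],
])

```text
clock: 8.7
position: [0.5434, 0.0455, 0.0558]
ee_rot: [-2.258, -2.184, -0.0]
force: [0.8, -0.0, 0.0]
width: 0.005
```

```bash
python3 look.py 7 side
```

```text
t 8.7 tip jig -0.0119 -0.0 0.0338 F [ 0.8 -0.   0. ] w 0.005
shift cm [ 1.19 -0.   -0.02] turn [ 0. -0.  0.]
```

View pics/side7.png

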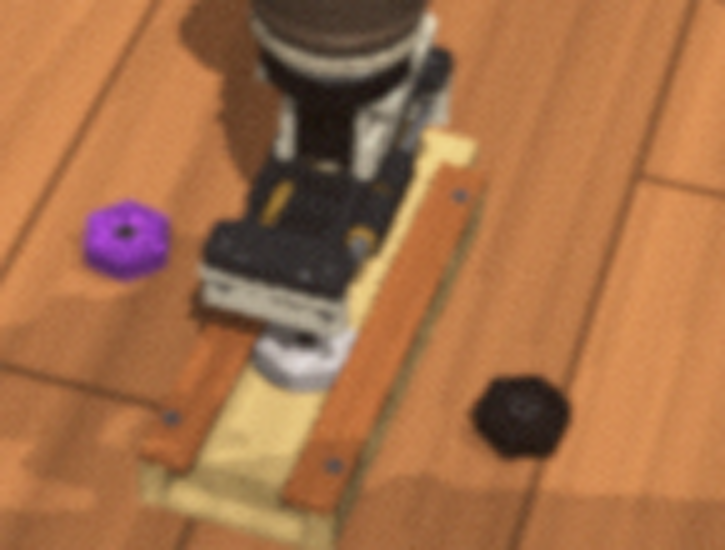

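apply_moves([
  [-0.5, 0, 0, 0, 0, 0],
  [-1.0, 0, 0, 0, 0, 0],
  [-2.0, 0, -1.5, 0, 0, 0],
  [-4, 0, -2, 0, 0, 0],
  [-4, 0, -2, 0, 0, 0],
])

```text
clock: 9.25
position: [0.5391, -0.0714, 0.1113]
ee_rot: [-2.257, -2.185, 0.001]
force: [1.1, -0.2, 0.3]
width: 0.006
```

```bash
python3 look.py 8 side top
```

```text
t 9.25 tip jig -0.1289 0.0004 0.0893 F [ 1.1 -0.2  0.3] w 0.006
shift cm [12.89  0.06  5.53] turn [-0.     0.     0.001]
```

View pics/side8.png

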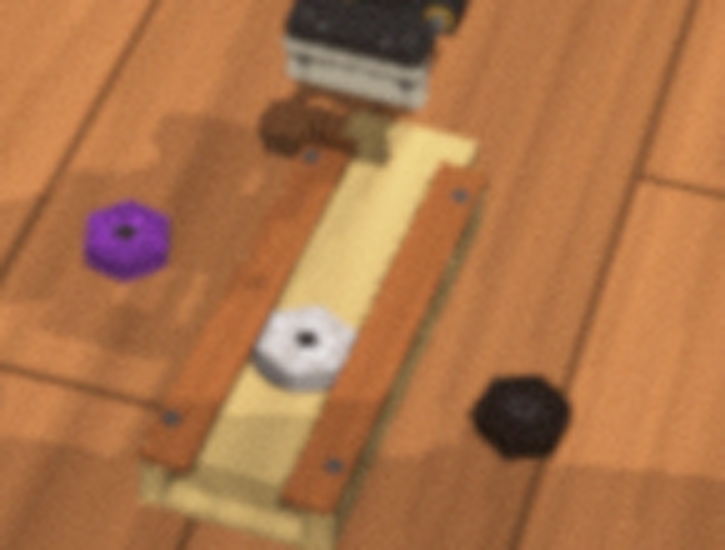

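View pics/top8.png

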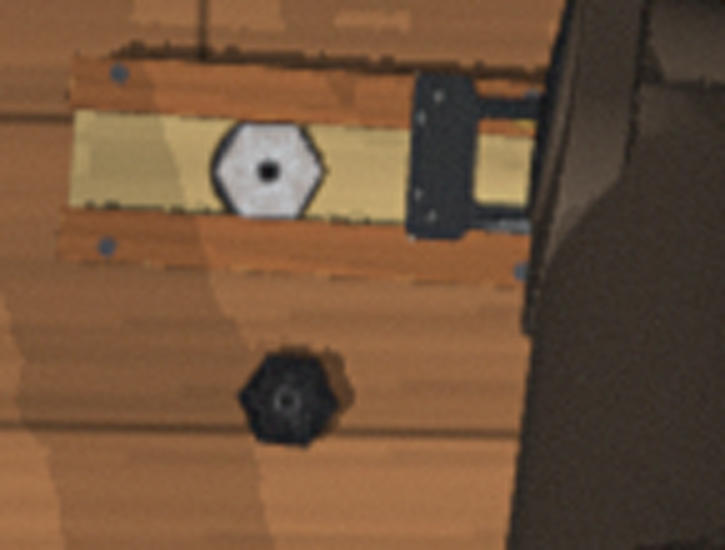

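Both views show the steel nut inside the pocket, at top crop (269,171), i.e. full image (253.3,223.7), with the dark rim visible around it. Next I'll measure its position and height.

```bash
cat > nutz.py <<'E'
from h import *
import sys
s0=float(sys.argv[1])
for n in sys.argv[2:]:
    im,d=vision.get_image(n);P=pts(n,d).reshape(-1,3);s=(P[:,:2]-O)@AX;t=(P[:,:2]-O)@AY
    ok=(P[:,2]>.01)&(P[:,2]<.07)
    for lo,hi in((-.012,-.004),(-.004,.004),(.004,.012)):
        m=ok&(abs(s-s0-(lo+hi)/2)<.006)&(abs(t)<.012); print(n,lo,m.sum(),(P[m,2].mean()*1e3).round(1),(P[m,2].std()*1e3/m.sum()**.5).round(1))
    for a in(-.045,.045):
        m=ok&(abs(s-s0-a)<.008)&(abs(t)<.014); print(n,"floor",a,m.sum(),(P[m,2].mean()*1e3).round(1))
E
python3 - <<'E'
from h import *
q=plane("top",253.3,223.7,.038); print(q,(q[:2]-O)@AX,(q[:2]-O)@AY)
c=plane("side",230+307/5-.5,160+339/5-.5,.038); print(c,(c[:2]-O)@AX,(c[:2]-O)@AY)
E
python3 nutz.py .029 top side; python3 -c "
from h import *
rep(.029,0,.060)"
```

```text
[0.54362974 0.08400569 0.038     ] 0.02658395776396489 0.0010720905542433413
[0.54510639 0.08140092 0.038     ] 0.024030802021031743 -0.0004919794004806102
top -0.012 45 38.2 0.4
top -0.004 42 37.8 0.4
top 0.004 41 38.4 0.4
top floor -0.045 68 30.7
top floor 0.045 71 30.8
side -0.012 31 39.1 0.4
side -0.004 36 39.6 0.3
side 0.004 35 38.6 0.4
side floor -0.045 45 30.9
side floor 0.045 49 30.8
t 9.45 tip jig -0.1293 -0.0001 0.0894 F [-0.1  0.5 -0.1] w 0.007
shift cm [15.83 -0.07  2.93] turn [ 0.001  0.    -0.004]
```

apply_moves([
  [4, 0, 0, 0, 0, 0],
  [4, 0, 0, 0, 0, 0],
  [4, 0, 0, 0, 0, 0],
  [3.6, 0, 0, 0, 0, 0],
  [0, 0, 2, 0, 0, 0],
])

```text
clock: 9.95
position: [0.5455, 0.0947, 0.0917]
ee_rot: [-2.247, -2.193, -0.008]
force: [0.4, 0.4, -0.3]
width: 0.005
```

apply_moves([
  [0, 0, 1, 0, 0, 0],
  [0, 0, 0, 0, 0, 0],
  [0, 0, 0, 0, 0, 0],
])

```text
clock: 10.25
position: [0.5445, 0.0852, 0.0806]
ee_rot: [-2.26, -2.182, 0.002]
force: [-0.8, 0.0, -0.3]
width: 0.004
```

```bash
python3 -c "
from h import *
rep(.0265,-0.0002,.043)"
```

```text
t 10.25 tip jig 0.0278 0.0003 0.0586 F [-0.8  0.  -0.3] w 0.004
shift cm [-0.13  0.05  1.56] turn [-0.001  0.001 -0.001]
```

apply_moves([
  [-0.1, 0.05, 0.4, 0, 0, 0],
  [0, 0, 0.5, 0, 0, 0],
  [0, 0, 0.5, 0, 0, 0],
  [0, 0, 0.15, 0, 0, 0],
  [0, 0, 0, 0, 0, 0],
])

```text
clock: 10.75
position: [0.545, 0.085, 0.065]
ee_rot: [-2.259, -2.183, 0.001]
force: [-0.1, 0.1, 0.2]
width: 0.008
```

apply_moves([
  [0, 0, 0.1, 0, 0, 0],
  [0, 0, 0.1, 0, 0, 0],
])

```text
clock: 10.95
position: [0.5454, 0.0852, 0.0634]
ee_rot: [2.259, 2.183, 0.001]
force: [-0.1, -0.7, -0.5]
width: 0.003
```

apply_moves([
  [0, 0, 0.1, 0, 0, 0],
  [0, 0, 0.1, 0, 0, 0],
])

```text
clock: 11.15
position: [0.5453, 0.0852, 0.0613]
ee_rot: [2.259, 2.184, 0.0]
force: [-0.2, 0.0, 0.2]
width: 0.002
```

```bash
python3 -c "
from h import *
rep(.0265,-0.0002,.030)"
```

```text
t 11.15 tip jig 0.0278 -0.0005 0.0393 F [-0.2  0.   0.2] w 0.002
shift cm [-0.13 -0.03  0.93] turn [ 0. -0.  0.]
```

apply_moves([
  [-0.05, 0, 0.05, 0, 0, 0],
  [0, 0, 0.08, 0, 0, 0],
])

```text
clock: 11.35
position: [0.5453, 0.0846, 0.06]
ee_rot: [2.259, 2.183, 0.0]
force: [-0.1, 0.6, 0.6]
width: 0.007
```

apply_moves([
  [0, 0, 0.07, 0, 0, 0],
  [0, 0, 0.07, 0, 0, 0],
])

```text
clock: 11.55
position: [0.5453, 0.0846, 0.0589]
ee_rot: [2.259, 2.183, 0.0]
force: [-1.7, -0.0, 5.6]
width: 0.002
```

apply_moves([
  [0, 0, 0.07, 0, 0, 0],
  [0, 0, 0.07, 0, 0, 0],
])

```text
clock: 11.75
position: [0.5453, 0.0845, 0.0575]
ee_rot: [2.259, 2.183, 0.0]
force: [-1.0, -0.2, 5.7]
width: 0.002
```

apply_moves([
  [0, 0, 0.07, 0, 0, 0],
  [0, 0, 0.07, 0, 0, 0],
  [0, 0, 0.07, 0, 0, 0],
])

```text
clock: 12.05
position: [0.5453, 0.0845, 0.0554]
ee_rot: [2.259, 2.183, 0.0]
force: [-0.6, -0.2, 5.3]
width: 0.005
```

apply_moves([
  [0, 0, 0.07, 0, 0, 0],
  [0, 0, 0.07, 0, 0, 0],
])

```text
clock: 12.25
position: [0.5453, 0.0845, 0.054]
ee_rot: [2.259, 2.183, 0.0]
force: [-1.2, -0.4, 4.8]
width: 0.006
```

apply_moves([
  [0, 0, 0.05, 0, 0, 0],
  [0, 0, 0.05, 0, 0, 0],
])

```text
clock: 12.45
position: [0.5453, 0.0846, 0.053]
ee_rot: [2.259, 2.183, 0.0]
force: [-1.2, -1.1, 5.4]
width: 0.005
```

apply_moves([
  [0, 0, 0.04, 0, 0, 0],
  [0, 0, 0.04, 0, 0, 0],
])

```text
clock: 12.65
position: [0.5453, 0.0846, 0.0522]
ee_rot: [2.259, 2.183, 0.0]
force: [-1.2, -0.4, 5.4]
width: 0.007
```

apply_moves([
  [0, 0, 0.03, 0, 0, 0],
  [0, 0, 0, 0, 0, 0],
])

```text
clock: 12.85
position: [0.5453, 0.0845, 0.0518]
ee_rot: [2.259, 2.183, 0.0]
force: [-1.3, -0.8, 4.1]
width: 0.005
```

apply_moves([
  [0, 0, 0.03, 0, 0, 0],
  [0, 0, 0.03, 0, 0, 0],
])

```text
clock: 13.05
position: [0.5453, 0.0846, 0.0513]
ee_rot: [2.259, 2.183, 0.0]
force: [-2.3, 0.1, 6.1]
width: 0.004
```

apply_moves([
  [0, 0, 0.03, 0, 0, 0],
  [0, 0, 0, 0, 0, 0],
])

```text
clock: 13.25
position: [0.5454, 0.0845, 0.0512]
ee_rot: [2.259, 2.183, 0.001]
force: [-1.7, -0.5, 8.8]
width: 0.004
```

apply_moves([
  [0, 0, 0.02, 0, 0, 0],
  [0, 0, 0, 0, 0, 0],
])

```text
clock: 13.45
position: [0.5453, 0.0846, 0.051]
ee_rot: [2.259, 2.183, 0.001]
force: [-2.6, 0.2, 9.5]
width: 0.008
```

apply_moves([
  [0, 0, 0.02, 0, 0, 0],
  [0, 0, 0, 0, 0, 0],
])

```text
clock: 13.65
position: [0.5453, 0.0846, 0.0509]
ee_rot: [2.259, 2.183, 0.001]
force: [-3.1, -0.6, 10.8]
width: 0.007
```

apply_moves([
  [0, 0, 0.03, 0, 0, 0],
  [0, 0, 0, 0, 0, 0],
])

```text
clock: 13.85
position: [0.5454, 0.0846, 0.0507]
ee_rot: [2.259, 2.183, 0.001]
force: [-2.9, -1.3, 11.9]
width: 0.007
```

apply_moves([
  [0, 0, -0.2, 0, 0, 0],
  [0, 0, -1, 0, 0, 0],
  [0, 0, -3, 0, 0, 0],
  [-4, 0, -2, 0, 0, 0],
  [-5, 0, 0, 0, 0, 0],
])

```text
clock: 14.35
position: [0.5444, -0.0034, 0.1151]
ee_rot: [2.251, 2.188, 0.008]
force: [2.0, -0.6, -0.7]
width: 0.006
```

apply_moves([
  [-5, 0, 0, 0, 0, 0],
  [-2, 0, 0, 0, 0, 0],
  [0, 0, 0, 0, 0, 0],
  [0, 0, 0, 0, 0, 0],
])

```text
clock: 14.75
position: [0.5399, -0.0752, 0.1123]
ee_rot: [-2.26, -2.182, -0.001]
force: [-0.4, 0.7, -0.1]
width: 0.003
```

```bash
python3 look.py 9 side top; python3 nutz.py .0265 top side
```

```text
t 14.75 tip jig -0.1326 -0.0006 0.0903 F [-0.4  0.7 -0.1] w 0.003
shift cm [13.26 -0.07  5.64] turn [ 0.    -0.    -0.001]
top -0.012 45 30.5 0.4
top -0.004 47 30.6 0.4
top 0.004 43 31.0 0.4
top floor -0.045 70 30.3
top floor 0.045 70 31.0
side -0.012 29 30.5 0.4
side -0.004 28 31.0 0.4
side 0.004 29 31.1 0.4
side floor -0.045 46 30.9
side floor 0.045 49 30.7
```

View pics/side9.png

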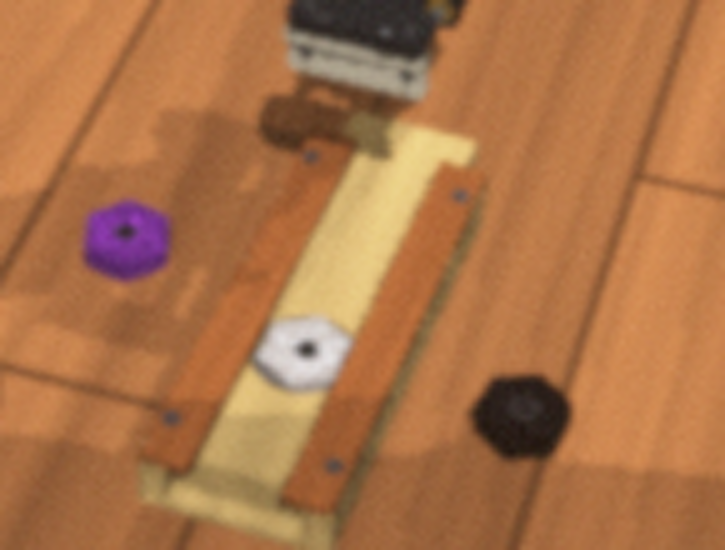

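View pics/top9.png

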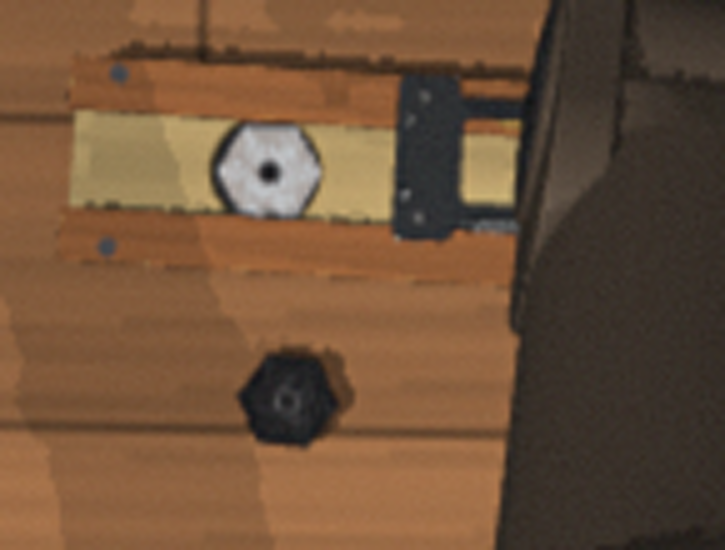

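Both views show the nut sunk in the pocket, centred at top crop (269,172), with its top level with the floor (30.7 mm against 30.7 mm in the depth). The look-alikes haven't moved and the tool is clear.

```bash
python3 -c "
from cell import order
print(order.sign_off())"
```

```text
the job is handed in; nothing more can be done
None
```

The steel nut is in the pocket with its top flush with the channel floor, and I handed the job in at about 15 s, well under the 51 s limit.

- **Nudging:** I pushed the nut along the channel with the closed fingertips, without gripping or lifting it. It caught briefly tilted on the pocket's rim, with readings up to about 5 N, and dropped with a little more push. It then sat flat, 8 mm proud. I did not clearly feel the far wall, so I confirmed the drop from the pictures and the depth.
- **Pressing:** I pressed straight down until the plug's firm stop. The force was about 5 N while it sank and reached 11.9 N at the stop, the highest reading I saw, always taken at the end of a move. The task gave 7 to 10 N for the sinking; my readings were lower, but the nut sank the full 8 mm.
- **Final check:** With the tool clear, the nut's top measured 30.5 to 31.1 mm and the channel floor 30.3 to 31.0 mm, which is flush within the depth noise of about 0.4 mm. The force readings were back to about zero.
- **Other things on the bench:** The purple and black look-alike nuts had not moved in the last pictures. I did not re-check the mug, carton, screwdriver and hammer in a final picture, but the arm did not go near them.

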